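# Stack and seal the ravioli tubs in the tub press

### The arm

A 6-joint arm with a two-finger parallel gripper is mounted at the origin on the work surface. World frame = base frame: x ahead of the robot, y to its left, z up, the work surface at z = 0. Lengths are in m, angles in rad, forces in N, time in s.
With the tool pointing down it reaches from about 0.375 to 0.975 m from the base axis. Payload 3.8 kg.
Tool frame: the origin (TCP) lies midway between the tips of the shut fingers; the grasp point (between the pads) lies 19 mm behind it; z points along the fingers, y is the line along which they close (so a half turn about z gives the same grasp; the last joint's range is limited). The gripper opens to 88 mm and grips with 3 to 60 N. Pads are 18 mm wide; open, the fingers measure 123 mm over their backs; the gripper's body (75 mm by 187 mm) begins 45 mm behind the grasp point.
Start: joints at [1.064, 0.264, 1.604, -0, 1.274, -0.037], TCP at [0.306, 0.602, 0.239] pointing down, gripper open.
Joint ranges: [-2.63, 2.63], [-0.94, 2.18], [0.31, 2.57], [-1.31, 4.45], [0, 2.66], [-2.55, 2.55]. Speed limits (rad/s): [2.57, 2.57, 3.14, 3.14, 3.14, 3.14].

### API

Orientations are given as a rotation vector (axis times angle).
In Python, from cell import manip, inverse_kinematics, cams, order gives the robot as it stands. Calls block until the motion is done:
- manip.move_pose(position, orientation): joint-space move of the TCP to a pose.
- manip.move_linear(position, rate=0.15, rot=None): straight line of the TCP; rot=None keeps the orientation; rate is the mean speed in m/s.
- manip.set_joints(angles): joint-space move.
- manip.set_gripper(opening, force=None): finger opening in m; force is the grip in N (None keeps the last); returns when the fingers have stopped.
- manip.dwell(seconds).
- inverse_kinematics(position, orientation): joint angles nearest the present ones, or None.
- manip.state(): the state.
- cams.capture(name): name is "side" or "top" or "wrist"; returns a dict with "image" (420x560x3 uint8, blue, green, red), "z_map" (420x560 float32, m along the optical axis (not along the pixel's ray), 0 where there is no reading), "intrinsics" (3x3 intrinsics, pixels), "position" and "orientation" of the camera in the world; the wrist camera has in their place "T_tool_cam" (4x4, takes a point from camera to tool coordinates, whose origin is the TCP and whose axes are the flange's). Camera axes: x right, y down, z forward; pixel columns grow to the right and rows downward; lengths in m; the calibration is good to about 2 mm. A picture is of the moment at which its call begins: read the wrist's pose just before it.
A pose or a line that the arm cannot do raises manip.IKError and nothing moves.
- order.close_job(): hands the job in; it is judged then, once.
The state is a dict: "clock": time; "joint_pos": joint angles; "joint_velocities": joint speeds; "tau": joint torques, N m; "tool_pos": TCP position; "tcp_rot": TCP orientation; "contact_force": force on the tool from outside, world axes, zero at the start; "moment": the same for the moment, N m; "gripper_width": finger opening in m; "grasp_force": force on a finger pad.
Only numpy, scipy, OpenCV 4.12 (cv2) and the standard library are available. Lean on these libraries where they do the work, as an engineer would, in place of code of your own. Each camera call takes 0.05 s, during which the arm holds its last target. There are 200 camera calls.

### The job

Lift the white cover off the blue tub press by its knob and set it flat in the middle of the wooden board. Stack all the lidded tubs in the press, feet fully home in the corner recesses of the sprung plate and of each lid below, then with the tamper press the middle of the top lid squarely down until the plate bottoms out level, and hold it a second. Leave the stack there, stand the tamper back in the middle of its cork mat, and do not shift the jug, ravioli pin, jar or timer.

Things in the scene. Friction and masses are not known exactly. Their poses are not given: they have to be found in the camera images.
- plate_seat (a point): middle of the press's sprung steel plate, on the floor level of its corner recesses, where the first tub's feet stand: 36 mm above the bench at rest. x is its short and y its long side, as on the tubs; its raised deck (5 mm) and recesses are like a tub lid's. Pressed off-centre it rocks (6 N m per rad), so push near its middle.
- press: fixed blue press housing, open on top, 100 mm (x) by 130 mm (y) by 34 mm high, opening 68 by 98 mm, with the sprung plate in it 2 mm above the rim; origin under its middle
- plate_slide (a joint): how far the sprung plate is pressed down, in m: 0 at rest, 0.012 bottomed out. The spring takes about 8 N to start moving and 14 N at the bottom, the weight of the tubs included; the tubs alone do not sink it. It rises again when let go.
- cover_knob (a point): loose white cover of the press, 100 mm (x) by 130 mm (y), 18 mm thick in all (hollow below, 12 mm skirt), 0.25 kg, at first lying on the rim of the press; on top a round dark wooden knob 26 mm across on a thinner neck. This point is the middle of the knob's head, 41 mm above the cover's underside; the head reaches 11 mm above and below it.
- board_top (a point): middle of the top face of the fixed wooden board, 150 mm (x) by 180 mm (y), 12 mm thick: the cover goes here
- mat_top (a point): middle of the top face of the fixed round cork mat, 100 mm across, 4 mm thick: the tamper's place
- tamper_grip (a point): loose tamper standing upright: flat steel foot 54 mm across and 14 mm thick under a square wooden handle 24 by 24 mm (faces across its x and y) that ends 86 mm above the foot's underside, 0.3 kg. This point is on the handle's axis 60 mm above the foot's underside.
- tub_green_center (a point): loose tub with a green lid; all tubs are alike, 56 mm (x) by 86 mm (y) by 47 mm high in all, 0.13 kg, straight sides. This point is its centre, 23.5 mm above the undersides of the feet. Two or three tubs are present; an absent one reads None.
- tub_red_center (a point): loose tub with a red lid; all tubs are alike, 56 mm (x) by 86 mm (y) by 47 mm high in all, 0.13 kg, straight sides. This point is its centre, 23.5 mm above the undersides of the feet. Two or three tubs are present; an absent one reads None.
- tub_yellow_center (a point): loose tub with a yellow lid; all tubs are alike, 56 mm (x) by 86 mm (y) by 47 mm high in all, 0.13 kg, straight sides. This point is its centre, 23.5 mm above the undersides of the feet. Two or three tubs are present; an absent one reads None.
- tub_green: the same green tub, origin under its middle. Four corner feet, 9 mm square, 6 mm high, centred 22.5 mm (x) and 37.5 mm (y) from the middle. The lid top is a flat raised deck with an open recess 5 mm deep at each corner, where the feet of the tub above fit with 3 mm play: seated tubs rise 42 mm each.
- tub_red: the same red tub, origin under its middle. Four corner feet, 9 mm square, 6 mm high, centred 22.5 mm (x) and 37.5 mm (y) from the middle. The lid top is a flat raised deck with an open recess 5 mm deep at each corner, where the feet of the tub above fit with 3 mm play: seated tubs rise 42 mm each.
- tub_yellow: the same yellow tub, origin under its middle. Four corner feet, 9 mm square, 6 mm high, centred 22.5 mm (x) and 37.5 mm (y) from the middle. The lid top is a flat raised deck with an open recess 5 mm deep at each corner, where the feet of the tub above fit with 3 mm play: seated tubs rise 42 mm each.
- cover: the cover; origin at the middle of its underside
- tamper: the tamper; origin at the middle of its underside
- jug: green ceramic jug, bystander, 165 mm high, 112 mm across; origin under its centre
- ravioli_pin: wooden ravioli rolling pin with square pockets, bystander, lying along its y, 53 mm thick, 420 mm long; origin under its centre
- lever_jar: glass jar with lever top, bystander, 84 mm across, 135 mm high; origin under its centre
- timer: white plastic kitchen timer with red knob dial, bystander, 70 mm square, 54 mm high; origin under its centre
There are look-alikes about, which are no part of the job. Of the things shaped like the tub_yellow, the yellow one is meant.

How it is judged:
On the way, in this order (a step that is already met when the one before it is completed fails the run):
1. the cover lies flat on the wooden board (horizontal distance between cover_knob and board_top below 0.045 m and angle between cover_knob's own z axis and vertical below 0.05 rad and z of cover_knob in the frame of board_top between 0.037 and 0.045 m), for 0.2 s.
2. all tubs stand in one stack on the sprung plate, every foot home in its recess, the plate still up (horizontal distance between each of tub_green_center, tub_red_center, tub_yellow_center and plate_seat below 0.014 m and angle between each of tub_green_center, tub_red_center, tub_yellow_center's own z axis and vertical below 0.05 rad and angle between the y axis of each of tub_green_center, tub_red_center, tub_yellow_center and the y axis of plate_seat, either way round below 0.22 rad and (z of tub_green_center in the frame of plate_seat between 0.021 and 0.026 m or z of tub_green_center in the frame of plate_seat between 0.063 and 0.068 m or z of tub_green_center in the frame of plate_seat between 0.105 and 0.11 m) and (z of tub_red_center in the frame of plate_seat between 0.021 and 0.026 m or z of tub_red_center in the frame of plate_seat between 0.063 and 0.068 m or z of tub_red_center in the frame of plate_seat between 0.105 and 0.11 m) and (z of tub_yellow_center in the frame of plate_seat between 0.021 and 0.026 m or z of tub_yellow_center in the frame of plate_seat between 0.063 and 0.068 m or z of tub_yellow_center in the frame of plate_seat between 0.105 and 0.11 m) and value of joint plate_slide below 0.004 m), for 0.2 s.
3. the upright tamper presses the top lid until the plate is bottomed out and level (value of joint plate_slide above 0.0108 m and angle between plate_seat's own z axis and vertical below 0.035 rad and angle between tamper_grip's own z axis and vertical below 0.08 rad and (contact force between tamper and tub_green above 3 N or contact force between tamper and tub_red above 3 N or contact force between tamper and tub_yellow above 3 N) and horizontal distance between each of tub_green_center, tub_red_center, tub_yellow_center and plate_seat below 0.014 m and angle between each of tub_green_center, tub_red_center, tub_yellow_center's own z axis and vertical below 0.05 rad and angle between the y axis of each of tub_green_center, tub_red_center, tub_yellow_center and the y axis of plate_seat, either way round below 0.22 rad and (z of tub_green_center in the frame of plate_seat between 0.021 and 0.026 m or z of tub_green_center in the frame of plate_seat between 0.063 and 0.068 m or z of tub_green_center in the frame of plate_seat between 0.105 and 0.11 m) and (z of tub_red_center in the frame of plate_seat between 0.021 and 0.026 m or z of tub_red_center in the frame of plate_seat between 0.063 and 0.068 m or z of tub_red_center in the frame of plate_seat between 0.105 and 0.11 m) and (z of tub_yellow_center in the frame of plate_seat between 0.021 and 0.026 m or z of tub_yellow_center in the frame of plate_seat between 0.063 and 0.068 m or z of tub_yellow_center in the frame of plate_seat between 0.105 and 0.11 m)), for 0.5 s.
At the end, for the whole second after the job is handed in: All tubs in one stack on the plate: within 14 mm of its middle, 2.5 mm of seated height, tilt 0.05 rad, yaw 0.22 rad; plate up (under 4 mm down); cover flat on the board, knob within 45 mm of its middle; tamper upright on the mat within 30 mm of its middle; all at rest (all of step 1 and all of step 2 and horizontal distance between tamper_grip and mat_top below 0.03 m and angle between tamper_grip's own z axis and vertical below 0.05 rad and z of tamper_grip in the frame of mat_top between 0.056 and 0.064 m and linear speed of each of tub_green, tub_red, tub_yellow, cover, tamper below 0.02 m/s); the robot touches nothing.
It fails at once if the jug is moved more than 30 mm (distance of jug from where it was at the start of the episode above 0.03 m).
It fails at once if the ravioli_pin is moved more than 30 mm (distance of ravioli_pin from where it was at the start of the episode above 0.03 m).
It fails at once if the lever_jar is moved more than 30 mm (distance of lever_jar from where it was at the start of the episode above 0.03 m).
It fails at once if the timer is moved more than 30 mm (distance of timer from where it was at the start of the episode above 0.03 m).
Of tub_green, tub_red, tub_yellow only 2 to 3 are there at a start; the rules pass over those that are not, and their reading is None.
At some moment in a run one of tamper, cover may be knocked a few centimetres aside while the robot is not near it.
It also fails if it takes over 210 s, if anything falls off the work surface, if the arm or the gripper's body presses on something with over 40 N, if the wrist force passes 120 N, or if a joint passes its speed limit or range.

## Working session

There is one attempt and no reset: what is moved stays moved. The work goes in short steps, each a Python script; the robot and the scene stay as the last script left them, time stands still between calls to the robot, and variables do not carry over. Pictures are saved under pics/ and viewed, at most 14 in all, crops included, and the job is handed in when it is done.

```bash
ls; mkdir -p pics
python3 - <<'E'
from cell import manip,cams
import cv2,numpy as np
for n in("top","side"):
    d=cams.capture(n);cv2.imwrite(f"pics/{n}0.png",d["image"]);print(n,d["intrinsics"].tolist(),d["position"],d["orientation"],(d["z_map"]>0).mean())
    np.savez(f"{n}0.npz",**d)
print(manip.state())
E
```

```text
pics
top [[448.3504607599545, 0.0, 288.24704566705617], [0.0, 448.3504607599545, 211.78766687160996], [0.0, 0.0, 1.0]] [0.3738241  0.02251113 1.56598256] [-2.20559474  2.14458139 -0.12127136] 0.9957312925170068
side [[448.0099674812844, 0.0, 277.7619511799806], [0.0, 448.0099674812844, 207.66349862194548], [0.0, 0.0, 1.0]] [-0.04536754 -0.61932836  0.89127607] [-2.19304027  0.84226472 -0.33924366] 0.9959821428571428
{'clock': 0.1, 'joint_pos': array([ 1.06408208e+00,  2.64679295e-01,  1.60520764e+00,  1.33777512e-05,
        1.27373625e+00, -3.68799615e-02]), 'joint_velocities': array([ 1.99937799e-03,  5.71958937e-04, -3.54577830e-03,  1.53648970e-03,
       -1.12720542e-04, -9.90230094e-05]), 'tau': array([ 6.59699026e-05, -5.03620577e+01, -3.58070719e+01,  7.31021189e-02,
        2.33659870e-02, -7.14479143e-05]), 'tool_pos': array([0.30527297, 0.60130575, 0.23752762]), 'tcp_rot': array([-0.73112057, -3.05475949,  0.00306653]), 'contact_force': array([-0.00588433,  0.6056365 , -0.47544354]), 'moment': array([ 0.0495766 ,  0.00853311, -0.02429055]), 'grasp_force': 0.0, 'gripper_width': 0.08808072757878264}
```

View pics/top0.png

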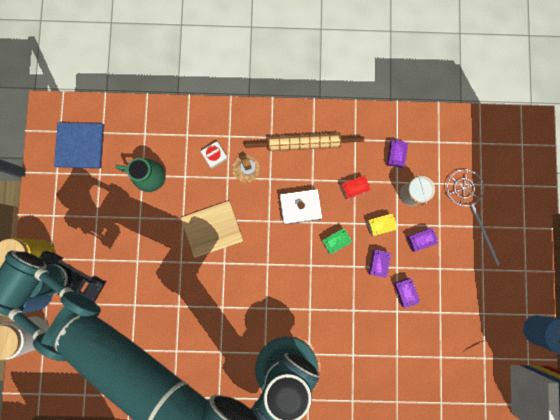

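View pics/side0.png

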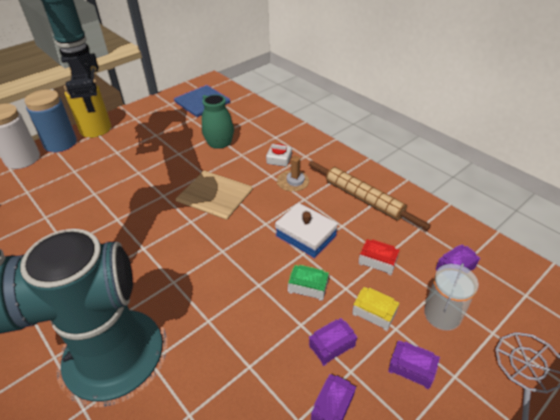

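The top view shows green, red and yellow tubs at about (337,240), (355,187) and (383,224). The covered press is at (300,205), the board at (212,229) and the tamper on its mat at (246,168). The side view agrees. The purple tubs are look-alikes. The jug (146,173), timer (213,153), jar (420,190) and pin (305,142) are bystanders.

```bash
cat > h.py <<'E'
from cell import manip,inverse_kinematics,cams,order
import cv2,numpy as np
from scipy.spatial.transform import Rotation as R
HSV={'green':((50,120,60),(80,255,255)),'red':((172,150,120),(180,255,255)),'red2':((0,215,140),(4,255,255)),'yellow':((22,150,120),(33,255,255)),
 'blue':((100,120,40),(125,255,255)),'white':((0,0,150),(180,60,255)),'wood':((10,60,110),(25,170,255))}
def cap(n):
    s=manip.state(); d=cams.capture(n)
    if n=="wrist":
        M=np.eye(4);M[:3,:3]=R.from_rotvec(s['tcp_rot']).as_matrix();M[:3,3]=s['tool_pos'];M=M@d['T_tool_cam']
        d['Rm'],d['p']=M[:3,:3],M[:3,3]
    else: d['Rm'],d['p']=R.from_rotvec(d['orientation']).as_matrix(),np.array(d['position'])
    return cloud(d)
def rays(d,uv):
    uv=np.asarray(uv,float);K=d['intrinsics']
    return np.stack([(uv[...,0]-K[0,2])/K[0,0],(uv[...,1]-K[1,2])/K[1,1],np.ones(uv.shape[:-1])],-1)@d['Rm'].T
def cloud(d):
    v,u=np.mgrid[:420,:560];d['P']=rays(d,np.stack([u,v],-1))*d['z_map'][...,None]+d['p'];d['P'][d['z_map']==0]=np.nan
    return d
def plane(d,uv,z):
    r=rays(d,uv);return (d['p']+r*((z-d['p'][2])/r[...,2])[...,None])[...,:2]
def proj(d,p):
    q=(np.asarray(p)-d['p'])@d['Rm'];return (d['intrinsics']@q)[:2]/q[2]
def mask(d,col):
    h=cv2.cvtColor(d['image'],cv2.COLOR_BGR2HSV);m=cv2.inRange(h,*map(np.array,HSV[col]))
    if col=='red':m|=cv2.inRange(h,*map(np.array,HSV['red2']))
    return m
def blob(m,near=None,rmax=60):
    """largest contour (or the largest within rmax px of near)"""
    c=[k for k in cv2.findContours(m,cv2.RETR_EXTERNAL,cv2.CHAIN_APPROX_NONE)[0] if cv2.contourArea(k)>15]
    if near is not None:c=[k for k in c if np.linalg.norm(k[:,0].mean(0)-near)<rmax]
    return max(c,key=cv2.contourArea) if c else None
def rect(xy):
    """centre, (short,long), yaw of long side"""
    b=cv2.boxPoints(cv2.minAreaRect((xy*1000).astype(np.float32)))/1000
    e,f=b[1]-b[0],b[2]-b[1]
    if np.linalg.norm(e)>np.linalg.norm(f):e,f=f,e
    return b.mean(0),(np.linalg.norm(e),np.linalg.norm(f)),np.arctan2(f[1],f[0])%np.pi
def top_rect(d,m,near=None,rmax=60,z=None):
    """blob -> height of its upper face from depth -> rectangle on that plane"""
    k=blob(m,near,rmax)
    if k is None:return None
    f=np.zeros_like(m);cv2.drawContours(f,[k],-1,255,-1)
    zs=d['P'][...,2][(f>0)&(m>0)];zt=np.nanpercentile(zs,80)
    z=zt if z is None else z
    g=f*(np.abs(d['P'][...,2]-zt)<.012);g=g.astype(np.uint8);k=blob(g)
    return rect(plane(d,k[:,0]+0.0,z))+(zt,k[:,0].mean(0))
E
cat > a.py <<'E'
from h import *
T={n:cloud(dict(np.load(n+'0.npz'))) for n in('top','side')}
for d in T.values(): d['Rm'],d['p']=R.from_rotvec(d['orientation']).as_matrix(),d['position'];cloud(d)
px={'top':dict(green=(337,240),red=(355,187),yellow=(383,224),white=(300,205),wood=(212,229)),
 'side':dict(green=(309,280),red=(379,252),yellow=(376,305),white=(307,225),wood=(214,195))}
for n,d in T.items():
    for c,p in px[n].items():
        r=top_rect(d,mask(d,c),p,30)
        print(n,c,None if r is None else [np.round(x,4).tolist() for x in r])
for n,q in dict(tamper=[(247,160),(244,157),(246,168)],knob=[(300,203),(299,204)],jug=[(140,169)],jar=[(420,190)],timer=[(213,153)],pin=[(305,142)]).items():
    print(n,[np.round(T['top']['P'][b,a],3).tolist() for a,b in q])
for n,q in dict(tamper=[(296,160),(296,170)],knob=[(307,215)]).items(): print('side',n,[np.round(T['side']['P'][b,a],3).tolist() for a,b in q])
for n,d in T.items():   # tall pixels around tamper and knob
    P=d['P']
    for nm,c,lo,hi,r in(('tamper',(.76,.15),.03,.12,.06),('knob',(.63,-.02),.062,.12,.05)):
        s=(np.hypot(P[...,0]-c[0],P[...,1]-c[1])<r)&(P[...,2]>lo)&(P[...,2]<hi);q=P[s]
        print(n,nm,s.sum(),np.round(q.mean(0),4),'z',np.round(np.percentile(q[:,2],[5,50,95]),3)) if s.sum() else print(n,nm,0)
E
python3 a.py
```

```text
Traceback (most recent call last):
  File "a.py", line 2, in <module>
    T={n:cloud(dict(np.load(n+'0.npz'))) for n in('top','side')}
         ~~~~~^^^^^^^^^^^^^^^^^^^^^^^^^^
  File "h.py", line 17, in cloud
    v,u=np.mgrid[:420,:560];d['P']=rays(d,np.stack([u,v],-1))*d['z_map'][...,None]+d['p'];d['P'][d['z_map']==0]=np.nan
                                   ~~~~^^^^^^^^^^^^^^^^^^^^^^
  File "h.py", line 15, in rays
    return np.stack([(uv[...,0]-K[0,2])/K[0,0],(uv[...,1]-K[1,2])/K[1,1],np.ones(uv.shape[:-1])],-1)@d['Rm'].T
                                                                                                     ~^^^^^^
KeyError: 'Rm'
```

```bash
sed -i "s/cloud(dict(np.load(n+'0.npz')))/dict(np.load(n+'0.npz'))/" a.py; python3 a.py
```

```text
top green [[0.4334999918937683, -0.15970000624656677], [0.05299999937415123, 0.08349999785423279], 2.112799882888794, 0.0491, [336.7647, 240.8529]]
top red None
top yellow [[0.49410000443458557, -0.3147999942302704], [0.055399999022483826, 0.08640000224113464], 1.874899983406067, 0.0492, [382.411, 224.1507]]
top white [[0.5479999780654907, -0.03400000184774399], [0.10040000081062317, 0.1289999932050705], 1.732100009918213, 0.054, [300.5938, 205.8672]]
top wood None
side green [[0.43290001153945923, -0.16439999639987946], [0.05570000037550926, 0.08299999684095383], 2.1171998977661133, 0.0497, [308.5104, 277.3958]]
side red None
side yellow [[0.4934999942779541, -0.3167000114917755], [0.05990000069141388, 0.08659999817609787], 1.8610999584197998, 0.0496, [376.0857, 303.0857]]
side white [[0.5446000099182129, -0.03720000013709068], [0.10970000177621841, 0.13410000503063202], 1.7304999828338623, 0.0548, [306.2632, 225.1353]]
side wood None
tamper [[0.692, 0.15, 0.093], [0.722, 0.169, 0.002], [0.673, 0.156, 0.053]]
knob [[0.553, -0.03, 0.088], [0.549, -0.027, 0.089]]
jug [[0.637, 0.48, 0.165]]
jar [[0.601, -0.417, 0.131]]
timer [[0.722, 0.272, 0.049]]
pin [[0.771, -0.044, 0.047]]
side tamper [[0.683, 0.145, 0.092], [0.68, 0.141, 0.059]]
side knob [[0.548, -0.04, 0.088]]
top tamper 93 [0.7638 0.1265 0.0349] z [0.031 0.034 0.041]
top knob 0
side tamper 108 [0.7605 0.1301 0.0367] z [0.031 0.036 0.04 ]
side knob 0
```

```bash
cat >> h.py <<'E'
def down(a):
    """tool pointing down, fingers closing along yaw a"""
    y=np.array([np.cos(a),np.sin(a),0]);z=np.array([0,0,-1.]);return R.from_matrix(np.stack([np.cross(y,z),y,z],1)).as_rotvec()
def yawfor(xy,a,z=.3):
    """of a and a+pi, that with the last joint nearest the middle"""
    c=[]
    for b in(a,a+np.pi):
        q=inverse_kinematics([*xy,z],down(b))
        if q is not None:c.append((abs(q[5]),b))
    return min(c)[1]
E
cat > b.py <<'E'
from h import *
d=cap('top');P=d['P']
for nm,c,lo,hi,rr in(('board',(212,229),.007,.03,40),('red',(355,187),.035,.06,20),('timer',(213,153),.03,.07,20)):
    m=((P[...,2]>lo)&(P[...,2]<hi)).astype(np.uint8)*255
    r=top_rect(d,m,c,rr);print(nm,[np.round(x,4).tolist() for x in r] if r else None)
h=cv2.cvtColor(d['image'],cv2.COLOR_BGR2HSV)
print('hsv red',h[187,353:357].tolist(),'board',h[232,205].tolist(),'mat',h[178,246].tolist(),h[168,237].tolist(),'tile',h[260,300].tolist())
xy=np.array([.546,-.036]);a=yawfor(xy,1.732,.42)
print('yaw',a);manip.move_pose([*xy-np.array([.05,0]),.40],down(a))
w=cap('wrist');print(np.round(w['T_tool_cam'],3).tolist(),w['intrinsics'].tolist())
cv2.imwrite('pics/w1.png',w['image'])
print(manip.state()['clock'])
E
python3 b.py
```

```text
board [[0.46470001339912415, 0.26899999380111694], [0.15800000727176666, 0.18369999527931213], 1.9630000591278076, 0.0149, [211.3598, 228.381]]
red [[0.6204000115394592, -0.22210000455379486], [0.0560000017285347, 0.08720000088214874], 1.9602999687194824, 0.0497, [355.6164, 186.726]]
timer [[0.722100019454956, 0.2703999876976013], [0.06360000371932983, 0.06849999725818634], 0.6486999988555908, 0.0462, [213.8046, 153.2414]]
hsv red [[2, 197, 248], [1, 197, 247], [2, 200, 247], [2, 198, 245]] board [18, 107, 124] mat [17, 122, 228] [16, 129, 202] tile [10, 162, 201]
yaw 4.873592653589793
[[0.001, -0.956, -0.294, 0.077], [1.0, 0.001, -0.0, -0.0], [0.001, -0.294, 0.956, -0.147], [0.0, 0.0, 0.0, 1.0]] [[328.16579950338445, 0.0, 279.37602213246413], [0.0, 328.16579950338445, 206.0201239327451], [0.0, 0.0, 1.0]]
2.6333
```

View pics/w1.png

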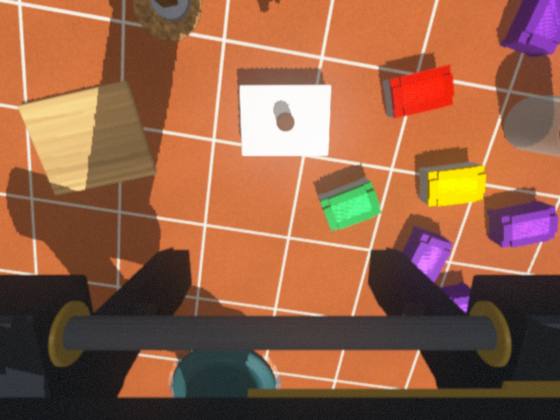

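The wrist picture shows the white cover at (285,120) with its knob head at (283,113), the board at (88,138), and the tubs: red (420,92), yellow (455,185) and green (350,206). I'll measure these here and compare with the top view before taking the knob.

```bash
sed -i "s/'red2':((0,215,140),(4,255,255))/'red2':((0,180,140),(4,255,255))/" h.py
cat > c.py <<'E'
from h import *
def pr(n,r):print(n,[np.round(x,4).tolist() for x in r] if r else None)
w=cap('wrist');P=w['P']
for c,p in dict(white=(285,120),red=(420,92),yellow=(455,185),green=(350,206)).items():pr(c,top_rect(w,mask(w,c),p,40))
pr('board',top_rect(w,((P[...,2]>.007)&(P[...,2]<.03)).astype(np.uint8)*255,(88,138),40))
def knob(w,c=(.546,-.036)):
    s=(np.hypot(P[...,0]-c[0],P[...,1]-c[1])<.05)&(P[...,2]>.064)&(P[...,2]<.12)
    z=np.percentile(P[s][:,2],90);s&=P[...,2]>z-.004
    u=np.argwhere(s)[:,::-1];cc,rad=cv2.minEnclosingCircle(P[s][:,:2].astype(np.float32)*1000)
    print('knob ztop',z,'n',s.sum(),'centre',P[s].mean(0).round(4),cc,rad,'px',u.mean(0))
knob(w)
d=cap('top');P=d['P'];knob(d)
E
python3 c.py
```

```text
white None
red [[0.6230000257492065, -0.2206999957561493], [0.054099999368190765, 0.0868000015616417], 1.9660999774932861, 0.0488, [421.5895, 91.1]]
yellow [[0.4970000088214874, -0.3131999969482422], [0.057999998331069946, 0.08950000256299973], 1.857800006866455, 0.0487, [455.3314, 185.5714]]
green [[0.43720000982284546, -0.15960000455379486], [0.05620000138878822, 0.08460000157356262], 2.117500066757202, 0.0488, [350.6282, 206.3462]]
board [[0.46779999136924744, 0.26930001378059387], [0.14869999885559082, 0.18070000410079956], 1.938599944114685, 0.0142, [88.9201, 137.9046]]
knob ztop 0.08816859622022283 n 273 centre [ 0.5507 -0.0336  0.087 ] (550.7435302734375, -33.6782341003418) 12.615250587463379 px [285.15018315 122.23443223]Traceback (most recent call last):
  File "c.py", line 12, in <module>
    d=cap('top');P=d['P'];knob(d)
                          ~~~~^^^
  File "c.py", line 8, in knob
    z=np.percentile(P[s][:,2],90);s&=P[...,2]>z-.004
    return _quantile_unchecked(
        a, q, axis, out, overwrite_input, method, keepdims, weights)
    return _ureduce(a,
                    func=_quantile_ureduce_func,
    ...<5 lines>...
                    overwrite_input=overwrite_input,
                    method=method)
    r = func(a, **kwargs)
    result = _quantile(arr,
                       quantiles=q,
    ...<2 lines>...
                       out=out,
                       weights=wgt)
    slices_having_nans = np.isnan(arr[-1, ...])
                                  ~~~^^^^^^^^^
IndexError: index -1 is out of bounds for axis 0 with size 0
```

```bash
cat >> h.py <<'E'
def F():return manip.state()['contact_force'].round(1)
def lower(p,z1,step=.001,f=4,rate=.03):
    """go down in steps from present z to z1 or until the upward force rises by f"""
    z=manip.state()['tool_pos'][2];f0=manip.state()['contact_force'][2]
    while z>z1+1e-6:
        z=max(z-step,z1);manip.move_linear([p[0],p[1],z],rate)
        if manip.state()['contact_force'][2]-f0>f:return z
    return z
E
cat > d.py <<'E'
from h import *
k=[.5507,-.0336];a=1.732+np.pi
manip.move_pose([*k,.16],down(a));print(F())
manip.move_linear([*k,.075],.15);z=lower(k,.058,.003);print('z',z,F())
manip.set_gripper(0.0,25);s=manip.state();print(s['gripper_width'],s['grasp_force'],F())
manip.move_linear([*k,.17],.12);s=manip.state();print(s['gripper_width'],s['grasp_force'],F())
b=[.4665,.269];ab=1.9386+np.pi
manip.move_linear([*b,.17],.2,down(ab));print(manip.state()['joint_pos'].round(2))
w=cap('wrist');cv2.imwrite('pics/w2.png',w['image'])
manip.move_linear([*b,.045],.12);z=lower(b,.030);print('z',z,F())
manip.set_gripper(.06);manip.move_linear([*b,.16],.15);print(F(),manip.state()['clock'])
E
python3 d.py
```

```text
[ 0.2  0.4 -0.3]
z 0.058 [ 0.2 -0.5  0.3]
0.02478967366591042 25.000074114650488 [ 0.6 -0.7 -0.3]
0.024459294963202708 25.000103060156107 [-0.2  0.1 -2.5]
[ 0.48  0.06  1.97 -0.    1.11  1.68]
z 0.034844239462459375 [-3.1 -0.7  5.6]
[-0.1 -0.5 -0.1] 15.5833
```

```bash
cat > e.py <<'E'
from h import *
def pr(n,r):print(n,[np.round(x,4).tolist() for x in r] if r else None)
a=1.732+np.pi;xy=[.53,-.036]
manip.move_pose([*xy,.26],down(a));manip.dwell(.2)
w=cap('wrist');P=w['P'];cv2.imwrite('pics/w3.png',w['image']);np.savez('w3.npz',**w)
u=proj(w,[.546,-.036,.036]);print(u)
pr('rim',top_rect(w,mask(w,'blue'),u,60))
c=mask(w,'blue');k=cv2.findContours(c,cv2.RETR_CCOMP,cv2.CHAIN_APPROX_NONE)
for q,hh in zip(k[0],k[2][0]):
    if cv2.contourArea(q)>1500 and hh[3]>=0:pr('hole',rect(plane(w,q[:,0],.036)))
s=(np.hypot(P[...,0]-.546,P[...,1]+.036)<.03);print('deck z',np.nanpercentile(P[s][:,2],[5,50,95]))
m=((P[...,2]>.0385)&(P[...,2]<.05)&(np.hypot(P[...,0]-.546,P[...,1]+.036)<.06)).astype(np.uint8)*255
pr('deck',top_rect(w,m,u,60))
manip.move_pose([.51,.1,.4],down(a));w=cap('wrist');P=w['P'];cv2.imwrite('pics/w4.png',w['image']);np.savez('w4.npz',**w)
s=(np.hypot(P[...,0]-.467,P[...,1]-.269)<.06)&(P[...,2]>.03);print('knob',np.nanmean(P[s&(P[...,2]>.058)],0),'cover z',np.nanpercentile(P[s&(P[...,2]<.04)][:,2],[5,50,95]))
E
python3 e.py
```

```text
[283.22727612 161.1100292 ]
rim [[0.551800012588501, -0.0333000011742115], [0.09690000116825104, 0.1264999955892563], 1.7367000579833984, 0.0358, [281.2251, 153.6061]]Traceback (most recent call last):
  File "e.py", line 9, in <module>
    for q,hh in zip(k[0],k[2][0]):
                         ~^^^
IndexError: tuple index out of range
```

View pics/w3.png

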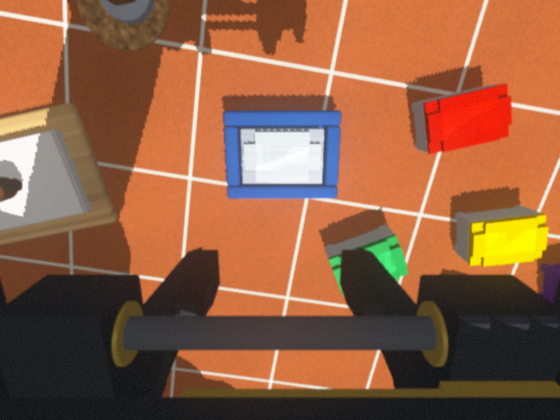

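The press rim is at (281,154) with the steel plate inside it, and the cover lies on the board at the left edge of the picture. I'll look again with the camera straight above each target, at the same relative pose each time so that camera bias cancels.

```bash
cat >> h.py <<'E'
def pr(n,r):print(n,[np.round(x,4).tolist() for x in r] if r else None)
def look(xy,a,z=.24,off=.077):
    """wrist camera straight above xy, fingers along a; z is the TCP height"""
    x=R.from_rotvec(down(a)).as_matrix()[:2,0]
    manip.move_pose([*(np.array(xy)-off*x),z],down(a));manip.dwell(.25);return cap('wrist')
def lid(w,col,xy,zt=.048,dz=.006):
    P=w['P'];ok=(np.abs(P[...,2]-zt)<dz).astype(np.uint8)*255
    m=cv2.morphologyEx(mask(w,col)&ok,cv2.MORPH_OPEN,np.ones((3,3),np.uint8))
    return top_rect(w,m,proj(w,[*xy,zt]),40)
E
cat > e.py <<'E'
from h import *
seat=[.5518,-.0333];yaw=1.7367
a=yawfor(seat,yaw-np.pi/2,.24);print('a',a)
w=look(seat,a);np.savez('w4.npz',**w);cv2.imwrite('pics/w4.png',w['image'])
pr('rim',lid(w,'blue',seat,.036));P=w['P']
near=np.hypot(P[...,0]-seat[0],P[...,1]-seat[1])
print('deck z',np.nanpercentile(P[near<.02][:,2],[5,50,95]))
m=((P[...,2]>.0395)&(near<.07)).astype(np.uint8)*255
r=blob(m,proj(w,[*seat,.04]));pr('deck',rect(plane(w,r[:,0]+0.,np.nanmedian(P[near<.02][:,2]))))
g=[.437,-.1596];ag=yawfor(g,2.1175-np.pi/2,.24);print('ag',ag)
w=look(g,ag);pr('green',lid(w,'green',g));np.savez('w5.npz',**w);cv2.imwrite('pics/w5.png',w['image'])
print(manip.state()['joint_pos'].round(2),manip.state()['clock'])
c=cap('top')['P'];s=(np.hypot(c[...,0]-.466,c[...,1]-.269)<.06)&(c[...,2]>.03);print('cover: knob',np.nanmean(c[s&(c[...,2]>.058)],0).round(4),'top z',np.nanpercentile(c[s&(c[...,2]<.04)][:,2],[5,50,95]).round(4))
E
python3 e.py
```

```text
a 0.16590367320510335
rim [[0.5509999990463257, -0.03310000151395798], [0.09700000286102295, 0.12470000237226486], 1.7379000186920166, 0.0357, [277.1929, 100.2461]]
deck z [0.04100018 0.04219601 0.0434373 ]
deck [[0.5511000156402588, -0.033399999141693115], [0.05590000003576279, 0.08619999885559082], 1.7379000186920166]
ag 0.5467036732051036
green [[0.4361000061035156, -0.16060000658035278], [0.0551999993622303, 0.08370000123977661], 2.1201000213623047, 0.0487, [277.3213, 101.8198]]
[-0.49 -0.02  1.91  0.    1.24 -1.03] 19.8333
cover: knob [0.4637 0.2674 0.0642] top z [0.0302 0.0322 0.0366]
```

View pics/w4.png

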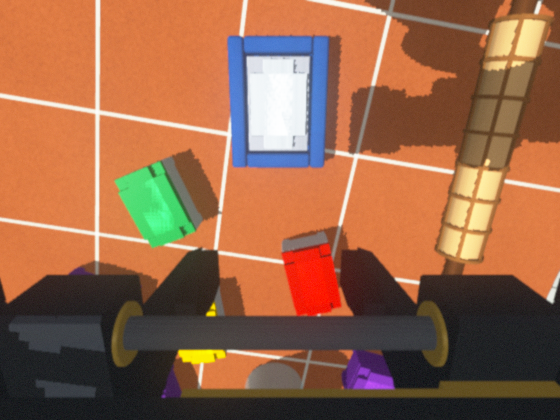

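The press rim is at (277,100), straight under the camera. The deck and rim centres agree to 0.3 mm and their sizes are as given. The cover lies flat on the board. Next I'll grasp green, open again to measure the bias along the closing line, then regrasp and seat it.

```bash
cat >> h.py <<'E'
def grasp(xy,a,z,lift,f=25):
    manip.set_gripper(.088)
    manip.move_pose([*xy,z+.09],down(a));manip.move_linear([*xy,z],.12)
    manip.set_gripper(0,f);s=manip.state();print('grip',s['gripper_width'].round(4),s['grasp_force'])
    if lift:manip.move_linear([*xy,lift],.15)
E
cat > f.py <<'E'
from h import *
g=np.array([.4361,-.1606]);a=2.1201-np.pi/2
grasp(g,a,.011,None);print(manip.state()['tool_pos'],F())
manip.set_gripper(.088);manip.move_linear([*g,.12],.2)
w=look(g,a);r=lid(w,'green',g);pr('green',r)
M=R.from_rotvec(down(a)).as_matrix()[:2,:2];print('bias in tool xy',(r[0]-g)@M)
print(manip.state()['clock'])
E
python3 f.py
```

```text
Traceback (most recent call last):
  File "f.py", line 3, in <module>
    grasp(g,a,.011,None);print(manip.state()['tool_pos'],F())
    ~~~~~^^^^^^^^^^^^^^^
  File "h.py", line 77, in grasp
    manip.set_gripper(0,f);s=manip.state();print('grip',s['gripper_width'].round(4),s['grasp_force'])
                                                        ^^^^^^^^^^^^^^^^^^^^^^^^
AttributeError: 'float' object has no attribute 'round'
```

```bash
sed -i "s/s\['gripper_width'\].round(4)/round(float(s['gripper_width']),4)/" h.py; sed -i 's/^grasp(g,a,.011,None)/s=manip.state();print(s["gripper_width"],s["grasp_force"])/' f.py; python3 f.py
```

```text
0.05540229398469156 24.999723876826465
[ 0.43619809 -0.16067863  0.01127233] [-0.9 -0.3  3.6]
green [[0.4368000030517578, -0.1597999930381775], [0.0551999993622303, 0.08429999649524689], 2.1214001178741455, 0.0488, [280.963, 104.7576]]
bias in tool xy [0.00033255 0.00106544]
24.875
```

```bash
cat >> h.py <<'E'
SEAT=np.array([.551,-.0333]);A=1.7379-np.pi/2;BY=.00107
def place(level,zg,f=3):
    """set the held tub (feet zg below the TCP) on level; lets go only if home"""
    M=R.from_rotvec(down(A)).as_matrix()[:2,:2];t=SEAT-BY*M[:,1];z0=.036+.042*level+zg
    manip.move_linear([*t,max(z0+.06,.15)],.25,down(A))
    manip.move_linear([*t,z0+.010],.1);z=lower(t,z0-.004,f=f)
    print('stopped',round(z-z0,4),'off home; tool',manip.state()['tool_pos'].round(4),F())
    return t,z-z0
E
cat > g.py <<'E'
from h import *
g=np.array([.4368,-.1598]);a=2.1207-np.pi/2
grasp(g,a,.011,.16)
t,e=place(0,.011)
if e<.003:
    manip.set_gripper(.088);manip.move_linear([*t,.15],.2)
    w=look(SEAT,A,.28);pr('green',lid(w,'green',SEAT,.084,.008));P=w['P'];cv2.imwrite('pics/w6.png',w['image'])
print(manip.state()['clock'])
E
python3 g.py
```

```text
grip 0.0559 24.999747639521956
stopped -0.0003 off home; tool [ 0.5501 -0.0335  0.0472] [-1.5  0.5  3.8]
green [[0.5508000254631042, -0.03319999948143959], [0.055799998342990875, 0.08429999649524689], 1.7395999431610107, 0.0847, [280.9241, 103.8897]]
35.3167
```

Green is home: the lid reads 84.7 mm against 83 mm plus the 1.7 mm camera bias, centred to 0.3 mm. Red is next, then yellow, each verified.

```bash
cat > i.py <<'E'
from h import *
for lv,(c,p,y) in enumerate([('red',[.622,-.221],1.963),('yellow',[.4965,-.3135],1.8655)],1):
    a=yawfor(p,y-np.pi/2,.24);w=look(p,a);r=lid(w,c,p);pr(c,r)
    assert .05<r[1][0]<.06 and .08<r[1][1]<.09
    a+= (r[2]-y+np.pi/2)%np.pi-np.pi/2
    My=R.from_rotvec(down(a)).as_matrix()[:2,1]
    grasp(r[0]-BY*My,a,.011,.20)
    t,e=place(lv,.011)
    if e>.003:print('not home');break
    manip.set_gripper(.088);manip.move_linear([*t,.2+.042*lv],.2)
    w=look(SEAT,A,.30+.02*lv);pr(c,lid(w,c,SEAT,.085+.042*lv,.008))
    print(manip.state()['clock'])
cv2.imwrite('pics/w7.png',w['image'])
E
python3 i.py
```

```text
red [[0.6236000061035156, -0.2224999964237213], [0.05530000105500221, 0.08340000361204147], 1.965399980545044, 0.0488, [278.3131, 104.1987]]
grip 0.0563 24.99760575592518
stopped -0.001 off home; tool [ 0.5502 -0.0335  0.0887] [-2.  -0.2  4.4]
red [[0.5508999824523926, -0.032999999821186066], [0.05570000037550926, 0.08389999717473984], 1.7400000095367432, 0.1267, [279.912, 103.7359]]
47.0
yellow [[0.4966000020503998, -0.3163999915122986], [0.055799998342990875, 0.08429999649524689], 1.868299961090088, 0.0488, [276.4281, 107.2599]]
grip 0.0559 24.992284323088825
stopped -0.001 off home; tool [ 0.5503 -0.0335  0.1306] [-0.2 -1.1  3.4]
yellow [[0.5507000088691711, -0.032600000500679016], [0.05570000037550926, 0.08370000123977661], 1.73989999294281, 0.1687, [280.0197, 102.6349]]
59.2333
```

View pics/w7.png

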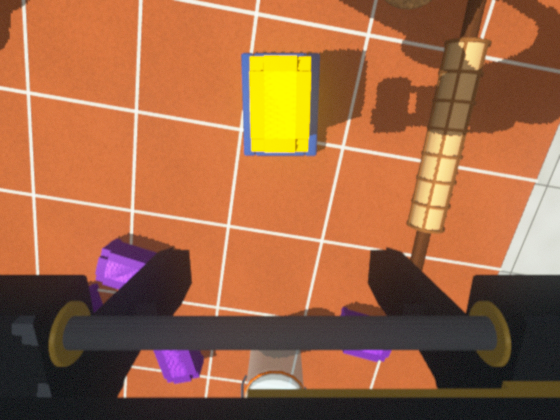

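The yellow lid tops the stack at (280,104), square over the blue rim and at the right height. Next I'll find the tamper and its mat and re-check the cover.

```bash
cat > j.py <<'E'
from h import *
p=[.688,.148];a=yawfor(p,.165,.30);w=look(p,a,.30);cv2.imwrite('pics/w8.png',w['image']);P=w['P'];np.savez('w8.npz',**w)
n=np.hypot(P[...,0]-p[0],P[...,1]-p[1])<.09;h=cv2.cvtColor(w['image'],cv2.COLOR_BGR2HSV)
for z0,z1 in((.078,.11),(.012,.03)):
    s=n&(P[...,2]>z0)&(P[...,2]<z1);q=P[s]
    print(z0,s.sum(),np.nanmedian(q[:,2]));pr('',rect(plane(w,np.argwhere(s)[:,::-1]+0.,np.nanmedian(q[:,2]))))
print(w['p'],a);u=proj(w,[*p,.09]).astype(int);print(u,h[u[1],u[0]])
c=cap('top')['P'];s=(np.hypot(c[...,0]-.466,c[...,1]-.269)<.06)&(c[...,2]>.03);print('cover: knob',np.nanmean(c[s&(c[...,2]>.058)],0).round(4))
E
python3 j.py
```

```text
0.078 546 0.09093295335142709
 [[0.6894000172615051, 0.15459999442100525], [0.02370000071823597, 0.02370000071823597], 1.9129999876022339]
0.012 1086 0.01932498432674598
 [[0.7315000295639038, 0.15860000252723694], [0.10980000346899033, 0.12449999898672104], 2.502700090408325]
[0.68847301 0.14603198 0.44814257] 0.165
[278 103] [ 14 163 221]
cover: knob [0.4339 0.2946 0.0637]
```

View pics/w8.png

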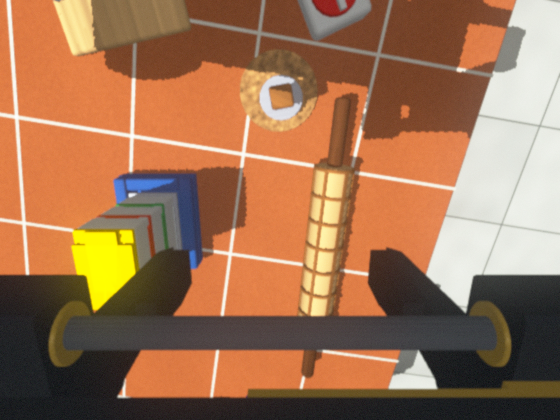

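The picture shows the tamper handle at (283,95), with its white foot at (281,98) on a cork mat centred near (279,88). The cover's knob now reads (0.434, 0.295), about 4 cm from where I set it, so it has been knocked. I'll look at it closely.

```bash
cat > k.py <<'E'
from h import *
w=dict(np.load('w8.npz'));h=cv2.cvtColor(w['image'],cv2.COLOR_BGR2HSV)
m=cv2.inRange(h,(13,50,60),(24,255,255));P=w['P']
m[(P[...,2]>.012)|(np.hypot(P[...,0]-.688,P[...,1]-.155)>.08)]=0
m=cv2.morphologyEx(m,cv2.MORPH_OPEN,np.ones((3,3),np.uint8));k=blob(m)
q=(plane(w,k[:,0]+0.,.006)*1000).astype(np.float32);print('mat',cv2.minEnclosingCircle(q),cv2.fitEllipse(q))
b=[.4665,.269];a=yawfor(b,1.9386,.30);w=look(b,a,.30);P=w['P'];cv2.imwrite('pics/w9.png',w['image']);np.savez('w9.npz',**w)
n=np.hypot(P[...,0]-b[0],P[...,1]-b[1])
s=(n<.1)&(P[...,2]>.056);z=np.nanpercentile(P[s][:,2],90);s&=P[...,2]>z-.004
print('knob',P[s].mean(0).round(4),z,cv2.minEnclosingCircle(P[s][:,:2].astype(np.float32)*1000))
c=(n<.14)&(P[...,2]>.022)&(P[...,2]<.05);q=P[c];A_=np.c_[q[:,:2],np.ones(len(q))];f=np.linalg.lstsq(A_,q[:,2],rcond=None)[0];print('cover plane',f)
pr('cover',rect(q[:,:2]))
s=(n<.16)&(P[...,2]>.008)&(P[...,2]<.05);k=blob(s.astype(np.uint8)*255);pr('board',rect(P[k[:,0,1],k[:,0,0],:2]))
print(a,manip.state()['clock'])
E
python3 k.py
```

```text
mat ((684.81591796875, 162.33465576171875), 50.13615417480469) ((684.7855224609375, 162.11929321289062), (97.83318328857422, 98.17789459228516), 12.03869915008545)
knob [0.518  0.2884 0.4003] 0.40035907521929753 ((518.76416015625, 288.9576416015625), 53.64694595336914)
cover plane [-3.13044732e-05  3.59537116e-04  3.10999497e-02]
cover [[0.43709999322891235, 0.2964000105857849], [0.10010000318288803, 0.13030000030994415], 1.9522000551223755]
board [[0.46709999442100525, 0.2768999934196472], [0.1485999971628189, 0.18860000371932983], 1.937000036239624]
1.9386 62.05
```

View pics/w9.png

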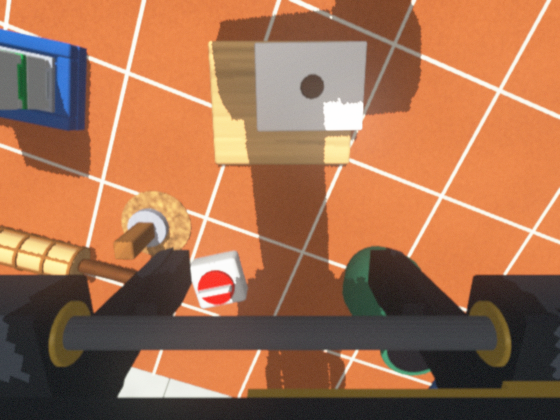

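The cover is flat but shifted to about (0.437, 0.296), overhanging the board's edge in the picture (knob at (312,87)). I'll lift it back to the middle before using the tamper.

```bash
cat > l.py <<'E'
from h import *
k=[.437,.296];a=yawfor(k,1.9522,.16)
manip.set_gripper(.088);manip.move_pose([*k,.14],down(a));manip.move_linear([*k,.053],.15);print(F(),lower(k,.037,.003))
manip.set_gripper(0,25);s=manip.state();print(s['gripper_width'],F())
b=[.467,.2692];manip.move_linear([*k,.07],.12);print(F());manip.move_linear([*b,.07],.12);z=lower(b,.032,.002);print(z,F())
manip.set_gripper(.06);manip.move_linear([*b,.15],.15)
w=look(b,yawfor(b,1.9386,.30),.3);P=w['P'];n=np.hypot(P[...,0]-b[0],P[...,1]-b[1])
s=(n<.06)&(P[...,2]>.056)&(P[...,2]<.1);print('knob',P[s].mean(0).round(4))
q=P[(n<.14)&(P[...,2]>.022)&(P[...,2]<.05)];pr('cover',rect(q[:,:2]));print('z',np.percentile(q[:,2],[5,50,95]).round(4),manip.state()['clock'])
E
python3 l.py
```

```text
[ 0.3 -0.5  0.6] 0.037
0.025206044684937347 [ 0.6 -0.4 -0.1]
[ 0.1 -0.1 -2.2]
0.03522782329447713 [-3.7 -3.3 10.3]
knob [0.4671 0.2699 0.065 ]
cover [[0.46720001101493835, 0.26980000734329224], [0.10019999742507935, 0.13019999861717224], 1.9495999813079834]
z [0.0298 0.0312 0.0325] 74.0083
```

```bash
cat > m.py <<'E'
from h import *
p=[.6885,.1545];w=look(p,yawfor(p,.165,.30),.30);P=w['P']
s=(np.hypot(P[...,0]-p[0],P[...,1]-p[1])<.08)&(P[...,2]>.078)&(P[...,2]<.11)
r=rect(plane(w,np.argwhere(s)[:,::-1]+0.,np.nanmedian(P[s][:,2])));pr('handle',r);print(P[s].mean(0))
y=R.from_rotvec(down(.165)).as_matrix()[:2,1];t=r[0]-BY*y
c=[(abs(inverse_kinematics([*t,.2],down(b))[5]),b) for b in r[2]+np.arange(-2,3)*np.pi/2 if inverse_kinematics([*t,.2],down(b)) is not None]
a=min(c)[1];print('a',a,t)
assert abs(r[1][0]-.024)<.004
manip.set_gripper(.07);manip.move_pose([*t,.15],down(a));manip.move_linear([*t,.06],.12);lower(t,.045,.003)
manip.set_gripper(0,50);s=manip.state();print(s['gripper_width'],s['tool_pos'],F())
manip.move_linear([*t,.30],.15);print(F())
q=SEAT-BY*R.from_rotvec(down(A)).as_matrix()[:2,1]
manip.move_linear([*q,.30],.2);manip.move_linear([*q,.225],.1);f0=manip.state()['contact_force'][2]
open('press.txt','w').write(f'{q[0]} {q[1]} {a}')
z=lower(q,.200,.001,5,.02);print('first contact',z,F(),f0)
w=cap('side');cv2.imwrite('pics/s2.png',w['image'][60:360,180:480]);print(manip.state()['clock'])
E
python3 m.py
```

```text
handle [[0.6894000172615051, 0.15469999611377716], [0.02370000071823597, 0.023800000548362732], 1.9124000072479248]
[0.68948894 0.15477474 0.09086442]
a 0.34165112575026946 [0.68839068 0.15450975]
0.024022105635893756 [0.68847641 0.15453438 0.04498059] [ 0.8  0.  -1. ]
[-0.2 -0.4 -4. ]
first contact 0.2026804390540508 [-0.2  0.7  3.6] -2.336457167363194
89.65
```

View pics/s2.png

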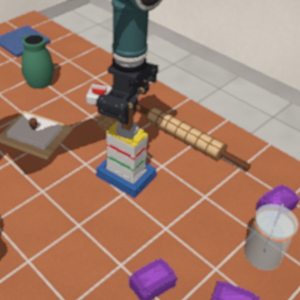

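The side crop shows the tamper upright in the gripper on the yellow lid at (125,140), with the stack straight in the press. I'll press on.

```bash
cat > n.py <<'E'
from h import *
x,y,a=map(float,open('press.txt').read().split());q=[x,y];z=manip.state()['tool_pos'][2]
for i in range(30):
    z-=.0007;manip.move_linear([*q,z],.02);s=manip.state();print(round(z,4),s['tool_pos'][2].round(4),s['contact_force'].round(1))
    if s['contact_force'][2]>18:break
manip.dwell(1.2);s=manip.state();print('held',s['tool_pos'].round(4),s['contact_force'].round(1),s['moment'].round(2),s['clock'])
w=cap('side');P=w['P'];n=np.hypot(P[...,0]-.551,P[...,1]+.033)<.05;m=(mask(w,'yellow')>0)&n;print('lid z',np.percentile(P[m][:,2],90).round(4))
E
python3 n.py
```

```text
0.2021 0.2022 [-0.1 -0.4  4. ]
0.2014 0.2015 [-0.  -0.6  4.1]
0.2007 0.2007 [-0.2 -0.6  4.4]
0.2 0.2001 [-0.1 -0.2  3.1]
0.1993 0.1994 [-0.3 -0.8  6. ]
0.1986 0.1987 [ 0.2 -0.2  5.3]
0.1979 0.198 [ 0.3 -0.3  4.7]
0.1972 0.1975 [-0.8 -0.5  5.6]
0.1965 0.1968 [-1.  -1.3  5.4]
0.1958 0.1962 [ 0.1 -1.3  6.2]
0.1951 0.1957 [-0.4 -0.6  6.2]
0.1944 0.1956 [-1.9 -0.8 10.3]
0.1937 0.1956 [-2.  -0.4 12.3]
0.193 0.1955 [-2.4 -0.3 15.4]
0.1923 0.1955 [-3.   0.2 17.3]
0.1916 0.1955 [-3.3  0.3 20.2]
held [ 0.5512 -0.0336  0.1955] [-4.   0.2 19.8] [-0.07  1.3  -0.03] 94.85
lid z 0.1575
```

It bottomed out at TCP z = 0.1955 (0.196 expected) and was held more than a second at about 20 N. Next I'll ease off and return the tamper to the mat.

```bash
cat > o.py <<'E'
from h import *
x,y,a=map(float,open('press.txt').read().split());q=[x,y]
manip.move_linear([*q,.196],.01);manip.move_linear([*q,.212],.02);manip.move_linear([*q,.30],.12)
mt=np.array([.6848,.1622])-BY*R.from_rotvec(down(.165)).as_matrix()[:2,1]
manip.move_linear([*mt,.30],.2);manip.move_linear([*mt,.055],.12);z=lower(mt,.041,f=4);print('mat',z,F())
manip.set_gripper(.07);manip.move_linear([*mt,.16],.1)
w=look(mt,yawfor(mt,.165,.30),.30);P=w['P'];n=np.hypot(P[...,0]-mt[0],P[...,1]-mt[1])
s=(n<.08)&(P[...,2]>.078)&(P[...,2]<.11);pr('handle',rect(plane(w,np.argwhere(s)[:,::-1]+0.,.091)));print('z',np.median(P[s][:,2]))
w=look(SEAT,A,.34);pr('stack',lid(w,'yellow',SEAT,.169,.008))
q=w['P'][(np.hypot(w['P'][...,0]-.551,w['P'][...,1]+.033)<.03)&(mask(w,'yellow')>0)];print('lid plane',np.linalg.lstsq(np.c_[q[:,:2],np.ones(len(q))],q[:,2],rcond=None)[0].round(3))
manip.move_pose([.45,-.30,.35],down(A))
d=cap('top');cv2.imwrite('pics/t2.png',d['image']);P=d['P'];s=(np.hypot(P[...,0]-.466,P[...,1]-.269)<.08)&(P[...,2]>.056);print('knob',np.nanmean(P[s],0).round(4),manip.state()['clock'])
E
python3 o.py
```

```text
mat 0.04389886612246685 [-3.   0.4  3.9]
handle [[0.6847000122070312, 0.16220000386238098], [0.02370000071823597, 0.023800000548362732], 1.912500023841858]
z 0.09088116936350699
stack [[0.5508000254631042, -0.032600000500679016], [0.05559999868273735, 0.08479999750852585], 1.7346999645233154, 0.1687, [278.3539, 101.4253]]
lid plane [ 0.002 -0.     0.167]
knob [0.4633 0.2673 0.0623] 109.1417
```

View pics/t2.png

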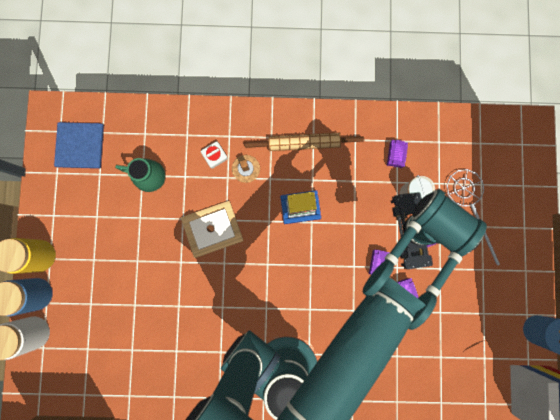

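The picture shows the cover mid-board at (211,228), the tamper on its mat at (246,165), the yellow-topped stack in the press at (301,206), and the bystanders where they were. I'm handing in.

```bash
python3 -c "
from cell import order;print(order.close_job())"
```

```text
the job is handed in; nothing more can be done
None
```

The job is handed in (no verdict was returned): the cover is flat mid-board after I re-centred it following a knock, all three tubs are seated and were pressed until the plate bottomed out and held over a second, the tamper is back in the middle of its mat, and the jug, pin, jar and timer were not touched.

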